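# Put the watch movements up under their dust covers

## Robot

A 6-joint arm with a two-finger parallel gripper is mounted at the origin on the work surface. World frame = base frame: x ahead of the robot, y to its left, z up, the work surface at z = 0. Lengths are in m, angles in degrees, forces in N, time in s.
With the tool pointing down it reaches from about 0.275 to 0.975 m from the base axis. Payload 8.4 kg.
Tool frame: the origin (TCP) lies midway between the tips of the shut fingers; the grasp point (between the pads) lies 19 mm behind it; z points along the fingers, y is the line along which they close (so a half turn about z gives the same grasp; the last joint's range is limited). The gripper opens to 92 mm and grips with 3 to 60 N. Pads are 20 mm wide; open, the fingers measure 128 mm over their backs; the gripper's body (75 mm by 189 mm) begins 69 mm behind the grasp point.
Start: joints at [75.951, 20.225, 93.587, -0, 66.188, -0.138], TCP at [0.15, 0.607, 0.215] pointing down, gripper open.
Joint ranges: [-150.9, 150.9], [-52.94, 120.26], [3.33, 152.33], [-74.26, 254.26], [0, 154.13], [-172.89, 172.89]. Speed limits (degrees/s): [127.2, 127.2, 159.86, 180, 180, 180].

## Interface

Orientations are given as a 3x3 rotation matrix whose columns are the frame's x, y, z axes.
In Python, from rig import arm gives the robot as it stands.
- The arm moves only by the tool jog_arm, never from a script. Its argument "steps" is a list of rows, each a list of 6 numbers: the shift along the tool's x, y, z scaled (see below), then the turn, a rotation vector about the tool's x, y, z scaled (see below). In form: [[tx, ty, tz, rx, ry, rz], ...]. A call has 1 to 20 rows; each row shifts and turns the commanded pose from where the row before left it, along the tool's axes as they then stand; what a row does not reach is not made up. The controller multiplies each number of a shift by 0.02 m and each number of a turn by 120 degrees. A row lasts 1/8 s, in which the tool goes at most 62.5 mm and 10.7 degrees, less where a joint would pass 70% of its speed; a pose out of reach is approached as far as the arm can. A call with a number of a shift or a turn outside -1 to 1 is refused whole. A call with a gripper value outside its range is refused whole. "fingers" is the opening, from -1 (shut) to 1 (fully open), set as the call begins (left out, the last holds). The fingers move at their own pace and stop on an object; the grip force is fixed at half the most. Time passes only in rows, so rows that do not move let the fingers close. It gives the time, the measured TCP pose, the force, the opening and the grip force at its end, in the units of the state.
- arm.state(): the state, without advancing time (a new reading comes with each control period).
- arm.get_image(name): name is "scene" or "top" or "wrist"; returns the picture (400x640x3 uint8, red, green, blue); there is no depth.
- arm.get_calibration(name): a dict with "intrinsics" (3x3 intrinsics, pixels), "world_from_camera" (4x4, takes a point from camera to world coordinates). Camera axes: x right, y down, z forward; pixel columns grow to the right and rows downward; lengths in m; the calibration is good to about 2 mm. A picture is of the moment at which its call begins: read the wrist's pose just before it. get_calibration takes no time and is no camera call; for the wrist camera it gives the pose at the moment of the call.
- arm.close_job(): hands the job in; it is judged then, once.
The state is a dict: "t": time; "joint_pos": joint angles; "joint_velocities": joint speeds; "effort": joint torques, N m; "eef_pos": TCP position; "ee_rot": TCP orientation; "ft_force": force on the tool from outside, world axes, zero at the start; "torque": the same for the moment, N m; "width": finger opening in m; "grasp_force": force on a finger pad.
Only numpy, scipy, OpenCV 4.12 (cv2) and the standard library are available. Lean on these libraries where they do the work, as an engineer would, in place of code of your own. Each camera call takes 0.05 s, during which the arm holds its last target. There are 200 camera calls.

## Task

Put the two bare watch movements away for the night: press each one down flat between the sprung jaws of the holder of its size, the large movement in the large holder and the small one in the small holder, so that it lies on the bed, held by the jaws. Over each loaded holder stand its glass dust cover, the large cover centred over the large holder and the small cover over the small one, rim flat on the table; lower the covers, do not drop them. Leave the pocket watch, tin, loupe and wristwatch where they lie.

Things in the scene. Friction and masses are not known exactly. Their poses are not given: they have to be found in the camera images.
- pocket_movement: uncased gilt (all brass-gold) watch movement (bare round plate with bridges, wheels and balance on top), a plain disc for the gripper: 43 mm across, 8 mm thick, about 45 g, loose, lying flat train side up on the table. Origin: centre of its underside; z up; its yaw does not matter.
- wrist_movement: uncased nickel (silver-grey) watch movement (bare round plate with bridges, wheels and balance on top), a plain disc for the gripper: 30 mm across, 7 mm thick, about 20 g, loose, lying flat train side up on the table. Origin: centre of its underside; z up; its yaw does not matter.
- large_holder: Large fixed holder: aluminium bar 92 x 34 mm (x, y), round bed in the middle, top at z 14 mm. Two sprung polished jaws, 16 mm wide, face each other along x: 40 mm apart up to z 21, lips flaring to 56 mm apart at z 35. The 43 mm movement, pushed down (2-8 N), spreads each 1.5 mm (1 N) and sits on the bed, centred by the springs. y sides open for fingers. Origin: centre of underside, at table level.
- small_holder: Small fixed holder: aluminium bar 62 x 20 mm (x, y), round bed in the middle, top at z 14 mm. Two sprung polished jaws, 16 mm wide, face each other along x: 27 mm apart up to z 21, lips flaring to 43 mm apart at z 35. The 30 mm movement, pushed down (2-8 N), spreads each 1.5 mm (1 N) and sits on the bed, centred by the springs. y sides open for fingers. Origin: centre of underside, at table level.
- large_cover: Large greyish-clear glass dust cover, a bell standing rim down, open below, loose, 110 g: 128 mm across, 122 mm inside, over 37 mm clear height inside out to 14 mm from the wall. Glass top at 52 mm; on it a dark wooden knob: neck 14 mm thick, 51 to 56 mm above the rim; knob 20 mm thick, 59 to 73 mm; top 76 mm. Origin: centre of the rim plane, z up; round, yaw does not matter.
- small_cover: Small greyish-clear glass dust cover, a bell standing rim down, open below, loose, 80 g: 100 mm across, 94 mm inside, over 37 mm clear height inside out to 14 mm from the wall. Glass top at 52 mm; on it a dark wooden knob: neck 14 mm thick, 51 to 56 mm above the rim; knob 20 mm thick, 59 to 73 mm; top 76 mm. Origin: centre of the rim plane, z up; round, yaw does not matter.
- pocket_watch: a complete gold pocket watch with white dial, crown and bow, 48 mm across, 13 mm thick, bow reaching 43 mm from the centre along its x; a bystander, not to be moved. Origin: centre of its underside.
- tin: closed round aluminium parts tin, 52 mm across, 21 mm high; a bystander, not to be moved. Origin: centre of its underside.
- loupe: black eye loupe standing lens up, 36 mm across, 30 mm high; a bystander, not to be moved. Origin: centre of its underside.
- wristwatch: steel wristwatch lying flat at the back with its brown leather strap stretched out along y, 38 mm across, 10 mm thick, strap 18 mm wide reaching 86 mm to +y and 105 mm to -y; a bystander, not to be moved. Origin: centre of the case's underside. Other tools and machines lie beyond it and at the sides, outside the work area.
Things that resemble listed ones, but are neither listed nor needed, are in the scene too. What is shaped like the large_cover but purple is not meant.

How it is judged (in metres and radians):
At the end, for the whole second after the job is handed in: Each movement lies flat on the bed of its holder (within 4 mm of the middle along the jaws, 8 mm across, 2 mm in height); each cover stands upright over the holder of its size, centre within 14 mm of the holder's, rim on the table (4 mm); all released and at rest (x of pocket_movement in the frame of large_holder between -0.004 and 0.004 m and y of pocket_movement in the frame of large_holder between -0.008 and 0.008 m and z of pocket_movement in the frame of large_holder between 0.012 and 0.016 m and angle between each of pocket_movement, wrist_movement's own z axis and vertical below 0.1 rad and x of wrist_movement in the frame of small_holder between -0.004 and 0.004 m and y of wrist_movement in the frame of small_holder between -0.008 and 0.008 m and z of wrist_movement in the frame of small_holder between 0.012 and 0.016 m and horizontal distance between large_cover and large_holder below 0.014 m and height (world z) of each of large_cover, small_cover below 0.004 m and angle between each of large_cover, small_cover's own z axis and vertical below 0.06 rad and horizontal distance between small_cover and small_holder below 0.014 m and linear speed of each of pocket_movement, wrist_movement, large_cover, small_cover below 0.02 m/s); the robot touches nothing.
It fails at once if the pocket watch, tin, loupe or wristwatch is pushed more than 15 mm from its place (distance of any of pocket_watch, tin, loupe, wristwatch from where it was at the start of the episode above 0.015 m).
It fails at once if the large glass cover is dropped (moving faster than 0.5 m/s with its rim within 25 mm of the table) (height (world z) of large_cover below 0.025 m and linear speed of large_cover above 0.5 m/s).
It fails at once if the small glass cover is dropped (moving faster than 0.5 m/s with its rim within 25 mm of the table) (height (world z) of small_cover below 0.025 m and linear speed of small_cover above 0.5 m/s).
It also fails if it takes over 120 s, if anything falls off the work surface, if the arm or the gripper's body presses on something with over 40 N, if the wrist force passes 120 N, or if a joint passes its speed limit or range.

## Working session

There is one attempt and no reset: what is moved stays moved. The work goes in short steps, Python scripts to look and compute and a tool call to move; the robot and the scene stay as the last step left them, time stands still between calls to the robot, and variables do not carry over. Pictures are saved under pics/ and viewed, at most 15 in all, crops included, and the job is handed in when it is done.

Besides the shell and the picture viewer there is one more tool, called after "Emit:" as name([rows], argument=value, ...), one row to a line, values as JSON. jog_arm: Moves the arm, as the interface text tells. Its arguments: {"type":"object","properties":{"steps":{"type":"array"},"fingers":{"type":"number"}},"required":["steps"]}

```bash
mkdir -p pics; ls; python3 - <<'E'
from rig import arm
import cv2,json
for n in ("top","scene"):
    cv2.imwrite(f"pics/{n}0.png",arm.get_image(n)[:,:,::-1])
    c=arm.get_calibration(n);print(n,c)
s=arm.state();print(s)
E
```

```text
pics
top {'intrinsics': array([[453.42161209,   0.        , 318.85661415],
       [  0.        , 453.42161209, 198.1864285 ],
       [  0.        ,   0.        ,   1.        ]]), 'world_from_camera': array([[-0.02774293, -0.97931275,  0.20044167,  0.33618203],
       [-0.99961301,  0.02677004, -0.00756305,  0.01024642],
       [ 0.00204076, -0.20057393, -0.97967644,  1.06419946],
       [ 0.        ,  0.        ,  0.        ,  1.        ]])}
scene {'intrinsics': array([[424.09663865,   0.        , 330.48525097],
       [  0.        , 424.09663865, 197.65203935],
       [  0.        ,   0.        ,   1.        ]]), 'world_from_camera': array([[-0.76519379,  0.49131038, -0.41604396,  0.95093892],
       [ 0.64375498,  0.59155368, -0.48543153,  0.50029017],
       [ 0.00761478, -0.63927957, -0.7689367 ,  0.80871991],
       [ 0.        ,  0.        ,  0.        ,  1.        ]])}
{'t': 0.1, 'joint_pos': array([ 7.59529097e+01,  2.02589482e+01,  9.36240436e+01,  1.71284105e-04,
        6.61900518e+01, -1.37545726e-01]), 'joint_velocities': array([-0.0266769 , -0.08453007, -0.0823948 , -0.00413623, -0.01543408,
       -0.09951185]), 'effort': array([-1.00757723e-03, -5.94904625e+01, -3.34931409e+01,  6.98222034e-02,
        1.81760959e-02, -7.26830172e-05]), 'eef_pos': array([0.15013287, 0.60623271, 0.21393986]), 'ee_rot': array([[-9.70676158e-01,  2.40390720e-01, -3.12084441e-04],
       [ 2.40390922e-01,  9.70675371e-01, -1.23606583e-03],
       [ 5.79392772e-06, -1.27484189e-03, -9.99999187e-01]]), 'ft_force': array([-0.02159713,  0.42127822,  0.24913904]), 'torque': array([ 0.01596991,  0.0174652 , -0.01746158]), 'grasp_force': 0.0, 'width': 0.09174308747113627}
```

View pics/top0.png

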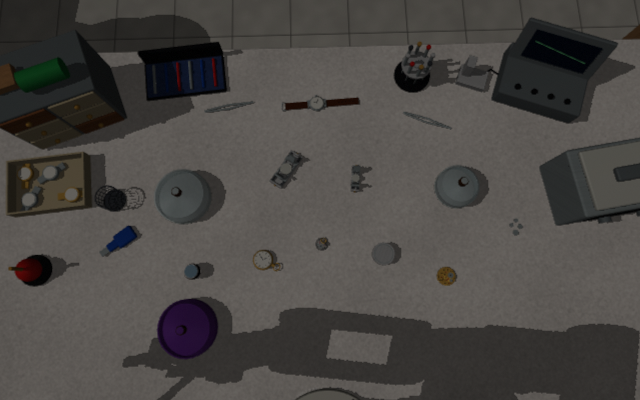

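View pics/scene0.png

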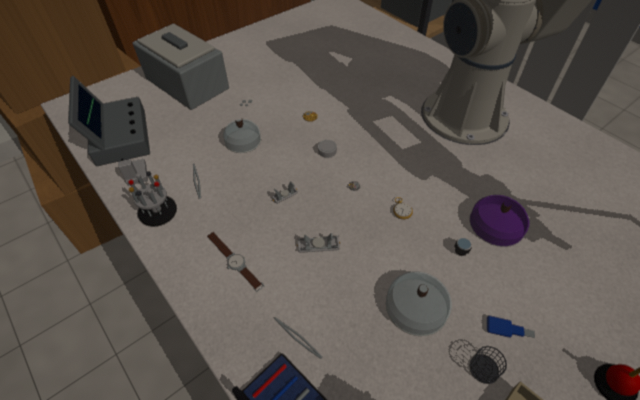

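The top view shows these, with the possible mix-ups:
- Covers: large at (183,195), small at (458,186). The purple one at (187,328) is a decoy.
- Gilt disc at (446,275), against the gold pocket watch at (263,260).
- Silver disc at (322,243), against the tin at (385,254), the loupe at (192,271) and loose bits at (516,227).
- Holders: large at (287,169), small at (357,178).

I'll check these choices in one close crop.

```bash
cat > h.py <<'E'
import numpy as np, cv2
from rig import arm
def ray(cal,px,z):
    K,T=cal["intrinsics"],cal["world_from_camera"]
    d=T[:3,:3]@np.linalg.solve(K,[px[0],px[1],1.]); o=T[:3,3]
    return o+d*(z-o[2])/d[2]
def proj(cal,P):
    T=np.linalg.inv(cal["world_from_camera"]);c=T[:3,:3]@P+T[:3,3];u=cal["intrinsics"]@c
    return u[:2]/u[2]
E
python3 - <<'E'
from h import *
im=cv2.imread("pics/top0.png"); t=arm.get_calibration("top")
cs=[(322,243),(446,275),(287,169),(357,178),(183,195),(458,186)]
tiles=[cv2.resize(cv2.convertScaleAbs(im[y-32:y+32,x-32:x+32],alpha=1.6),(256,256),interpolation=cv2.INTER_CUBIC) for x,y in cs]
cv2.imwrite("pics/crop.png",np.vstack([np.hstack(tiles[:3]),np.hstack(tiles[3:])]))
for n,p,z in [("wm",(322,243),.005),("pm",(446,275),.005),("LH",(287,169),.02),("SH",(357,178),.02),("LC",(176,191),.074),("SC",(463,182),.074),("tin",(385,254),.02),("loupe",(192,271),.03),("pw",(263,260),.013),("ww",(317,102),.01),("purple",(181,329),.07)]:
    print(n,ray(t,p,z).round(3))
E
```

```text
wm [ 0.446 -0.002  0.005]
pm [ 0.364 -0.286  0.005]
LH [0.623 0.076 0.02 ]
SH [ 0.596 -0.09   0.02 ]
LC [0.564 0.321 0.074]
SC [ 0.567 -0.322  0.074]
tin [ 0.415 -0.146  0.02 ]
loupe [0.388 0.293 0.03 ]
pw [0.41  0.135 0.013]
ww [ 0.795 -0.     0.01 ]
purple [0.266 0.301 0.07 ]
```

View pics/crop.png

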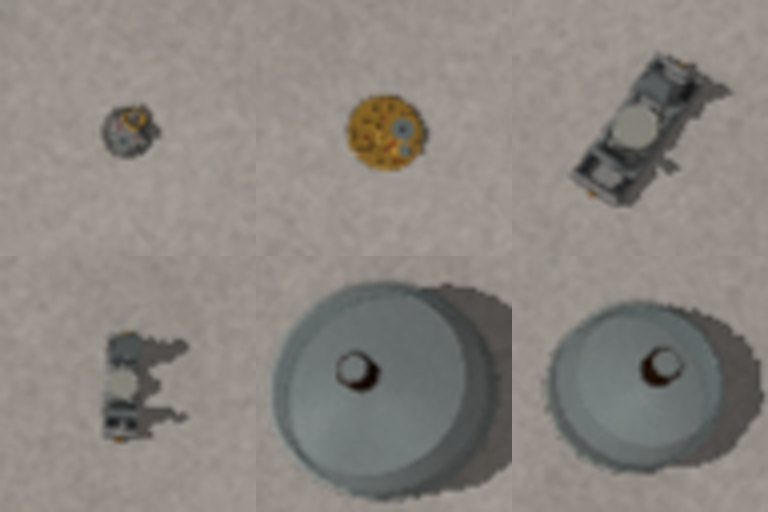

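Choices confirmed: silver disc at (322.5,244), gilt disc at (448,276), large holder at an angle, small holder nearly along world x. Next I'll measure the holders' angles and work out a viewpoint for the wrist camera.

```bash
cat >> h.py <<'E'
def goto(P,yaw=None):
    """numbers: total shift in row units in tool axes now (turn listed after shift), total turn units about tool z; yaw = angle of tool y"""
    s=arm.state();R=s["ee_rot"];d=np.asarray(P)-s["eef_pos"]
    print("at",s["eef_pos"].round(4),"t",round(s["t"],2),"w",round(s["width"],4),"shift units",(R.T@d/.02).round(2))
    y=np.degrees(np.arctan2(R[1,1],R[0,1]))
    print("yaw",y.round(2),"tiltz",R[:2,2].round(4), "" if yaw is None else f"turn units {-(yaw-y)/120:.3f}")
E
python3 - <<'E'
from h import *
w=arm.get_calibration("wrist");s=arm.state()
T=np.eye(4);T[:3,:3]=s["ee_rot"];T[:3,3]=s["eef_pos"]
print(w["intrinsics"].round(1),(np.linalg.inv(T)@w["world_from_camera"]).round(3))
goto([.60,0,.35],57.4)
E
```

```text
[[315.3   0.  317.1]
 [  0.  315.3 202.5]
 [  0.    0.    1. ]] [[-0.    -0.963 -0.269  0.076]
 [ 1.    -0.001  0.    -0.001]
 [-0.    -0.269  0.963 -0.172]
 [ 0.     0.     0.     1.   ]]
at [0.1501 0.6062 0.2139] t 0.1 w 0.0917 shift units [-29.12 -24.02  -6.77]
yaw 76.09 tiltz [-0.0003 -0.0012] turn units 0.156
```

Emit:
jog_arm([
  [-0.97,-0.8,0,0,0,0],
  [-0.97,-0.8,0,0,0,0],
  [-0.97,-0.8,0,0,0,0],
  [-0.97,-0.8,0,0,0,0],
  [-0.97,-0.8,0,0,0,0],
  [-0.97,-0.8,0,0,0,0],
  [-0.97,-0.8,0,0,0,0],
  [-0.97,-0.8,0,0,0,0],
  [-0.97,-0.8,0,0,0,0],
  [-0.97,-0.8,0,0,0,0],
  [-0.97,-0.8,0,0,0,0],
  [-0.97,-0.8,0,0,0,0],
  [-0.97,-0.8,0,0,0,0],
  [-0.97,-0.8,0,0,0,0],
  [-0.97,-0.8,0,0,0,0],
  [-0.97,-0.8,0,0,0,0],
  [-0.97,-0.8,0,0,0,0],
  [-0.97,-0.8,0,0,0,0],
  [-0.97,-0.8,0,0,0,0],
  [-0.97,-0.8,0,0,0,0],
])

```text
t: 2.6
eef_pos: [0.4503, 0.2009, 0.2148]
ee_rot: [[-0.971, 0.241, 0.0], [0.241, 0.971, 0.0], [-0.0, 0.0, -1.0]]
ft_force: [0.8, 0.2, -0.8]
width: 0.0919
grasp_force: 0.0
```

Emit:
jog_arm([
  [-0.97,-0.8,0,0,0,0],
  [-0.97,-0.8,0,0,0,0],
  [-0.97,-0.8,0,0,0,0],
  [-0.97,-0.8,0,0,0,0],
  [-0.97,-0.8,0.2,0,0,0],
  [-0.97,-0.8,0.2,0,0,0],
  [-0.97,-0.8,0.2,0,0,0],
  [-0.97,-0.8,0,0,0,0],
  [-0.97,-0.8,0,0,0,0],
  [-0.97,-0.8,0,0,0,0],
  [0,0,0,0,0,0.08],
  [0,0,0,0,0,0.076],
  [0,0,0,0,0,0],
  [0,0,0,0,0,0],
])

```text
t: 4.35
eef_pos: [0.5999, 0.0005, 0.2026]
ee_rot: [[-0.844, 0.536, 0.0], [0.536, 0.844, -0.0], [-0.0, 0.0, -1.0]]
ft_force: [0.4, -0.2, -0.1]
width: 0.092
grasp_force: 0.0
```

```bash
python3 - <<'E'
from h import *
np.save("c1.npy",arm.get_calibration("wrist"),allow_pickle=True)
im=arm.get_image("wrist")[:,:,::-1];cv2.imwrite("pics/w1.png",im)
goto([.6,0,.2])
E
```

```text
at [0.5999 0.0006 0.2026] t 4.4 w 0.0918 shift units [-0.02 -0.02  0.13]
yaw 57.54 tiltz [ 0. -0.]
```

View pics/w1.png

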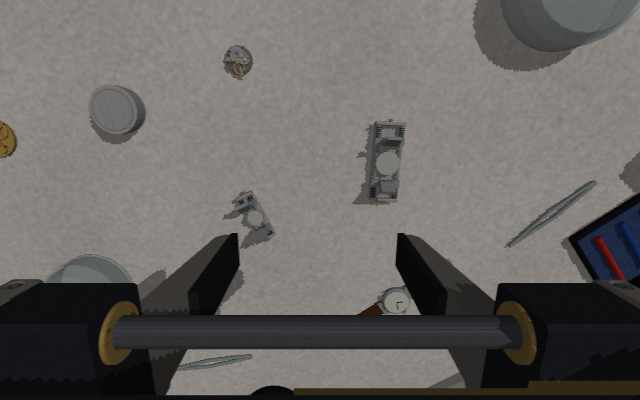

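The view shows the large holder's bed at (388,163), the small bed at (256,218), the silver movement at (237,59), and the edge of the gilt one at (3,138). I'll enlarge the holders to read bed centres and axes.

```bash
python3 - <<'E'
from h import *
im=cv2.imread("pics/w1.png")
cs=[(388,163),(256,215),(237,60)]
cv2.imwrite("pics/crop2.png",np.hstack([cv2.resize(cv2.convertScaleAbs(im[y-50:y+50,x-22:x+22],alpha=1.6),(264,600),interpolation=cv2.INTER_CUBIC) for x,y in cs]))
E
```

```text
(no output)
```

View pics/crop2.png

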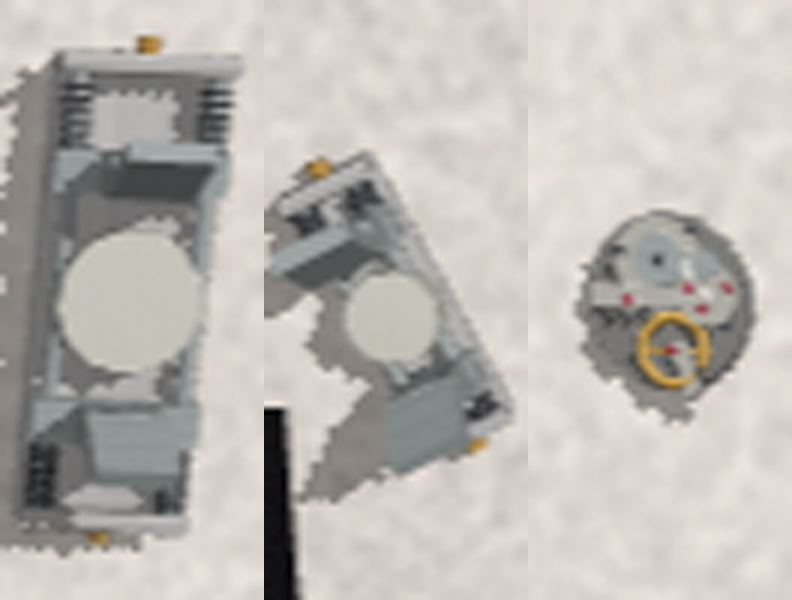

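```bash
python3 - <<'E'
from h import *
c=np.load("c1.npy",allow_pickle=True).item()
f=lambda ox,oy,x,y:(ox+x/6-.5+.08,oy+y/6-.5+.08)
for n,o,b,s1,s2 in [("L",(366,113),(130,302),(148,44),(96,537)),("S",(234,165),(128,317),(54,168),(214,446))]:
    B=ray(c,f(*o,*b),.014);print(n,B.round(4))
    for z in (.01,.02,.03):
        a,b2=ray(c,f(*o,*s1),z),ray(c,f(*o,*s2),z);d=b2-a
        print(z,np.degrees(np.arctan2(d[1],d[0])).round(1),np.hypot(*d[:2]).round(3),((a+b2)/2).round(4))
W=ray(c,f(215,10,138,302),.005);print("W",W.round(4))
goto([W[0],W[1],.03],57)
t=arm.get_calibration("top");print("pm top",ray(t,(447.5,275.5),.005).round(4))
E
```

```text
L [0.6244 0.0797 0.014 ]
0.01 -35.1 0.095 [0.624  0.0789 0.01  ]
0.02 -35.1 0.093 [0.6216 0.0779 0.02  ]
0.03 -35.1 0.09 [0.6192 0.0768 0.03  ]
S [ 0.5966 -0.0865  0.014 ]
0.01 -6.1 0.066 [ 0.5968 -0.0858  0.01  ]
0.02 -6.1 0.064 [ 0.5952 -0.0823  0.02  ]
0.03 -6.1 0.062 [ 0.5935 -0.0788  0.03  ]
W [ 0.4422 -0.0015  0.005 ]
at [0.5999 0.0006 0.2026] t 4.4 w 0.0918 shift units [ 6.6  -4.32  8.63]
yaw 57.54 tiltz [ 0. -0.] turn units 0.004
pm top [ 0.3629 -0.2893  0.005 ]
```

Emit:
jog_arm([
  [0,0,0,0,0,-0.073],
  [0,0,0,0,0,-0.073],
  [0,0,0,0,0,-0.074],
  [0,0,0,0,0,0],
])

```text
t: 4.9
eef_pos: [0.5998, 0.0009, 0.2026]
ee_rot: [[-0.994, 0.108, 0.0], [0.108, 0.994, -0.0], [-0.0, -0.0, -1.0]]
ft_force: [0.1, -0.3, 0.0]
width: 0.0917
grasp_force: 0.0
```

```bash
python3 - <<'E'
from h import *
goto([.4422,-.0015,.003],83.9)
E
```

```text
at [0.5998 0.0009 0.2026] t 4.9 w 0.0917 shift units [ 7.82 -0.97  9.98]
yaw 83.81 tiltz [ 0. -0.] turn units -0.001
```

Emit:
jog_arm([
  [0.98,-0.12,0.75,0,0,0],
  [0.98,-0.12,0.75,0,0,0],
  [0.98,-0.12,0.75,0,0,0],
  [0.98,-0.12,0.75,0,0,0],
  [0.98,-0.12,0.75,0,0,0],
  [0.98,-0.12,0.75,0,0,0],
  [0.98,-0.12,0.75,0,0,0],
  [0.96,-0.13,0.75,0,0,0],
  [0,0,0.8,0,0,0],
  [0,0,0.7,0,0,0],
  [0,0,0.5,0,0,0],
  [0,0,0,0,0,0],
])

```text
t: 6.4
eef_pos: [0.442, -0.0015, 0.042]
ee_rot: [[-0.994, 0.109, -0.001], [0.109, 0.994, 0.0], [0.001, -0.0, -1.0]]
ft_force: [-0.6, 0.7, -0.6]
width: 0.0915
grasp_force: 0.0
```

```bash
python3 - <<'E'
from h import *
c=arm.get_calibration("wrist");im=arm.get_image("wrist")[:,:,::-1];cv2.imwrite("pics/w2.png",im)
goto([.4422,-.0015,.003],83.9)
print(proj(c,np.array([.4422,-.0015,.005])))
E
```

```text
at [ 0.4422 -0.0015  0.0424] t 6.45 w 0.0918 shift units [ 0.   -0.    1.97]
yaw 83.75 tiltz [-0.0006  0.    ] turn units -0.001
[318.0715948  226.67327316]
```

View pics/w2.png

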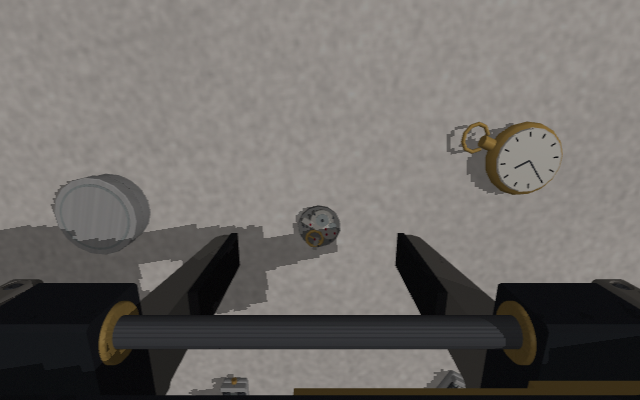

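The disc centre is at (318,226), exactly where predicted, so I'll go down and grip.

Emit:
jog_arm([
  [0,0,0.8,0,0,0],
  [0,0,0.8,0,0,0],
  [0,0,0.35,0,0,0],
  [0,0,0,0,0,0],
])

```text
t: 6.95
eef_pos: [0.4422, -0.0015, 0.0036]
ee_rot: [[-0.994, 0.109, -0.0], [0.109, 0.994, -0.0], [0.0, -0.0, -1.0]]
ft_force: [0.4, 0.2, 0.6]
width: 0.0921
grasp_force: 0.0
```

Emit:
jog_arm([
  [0,0,0,0,0,0],
  [0,0,0,0,0,0],
  [0,0,0,0,0,0],
  [0,0,0,0,0,0],
  [0,0,0,0,0,0],
  [0,0,0,0,0,0],
], fingers=-1)

```text
t: 7.7
eef_pos: [0.4422, -0.0015, 0.0036]
ee_rot: [[-0.994, 0.109, 0.0], [0.109, 0.994, 0.0], [-0.0, 0.0, -1.0]]
ft_force: [0.1, 0.9, -0.1]
width: 0.0341
grasp_force: 0.0
```

```bash
python3 - <<'E'
from h import *
goto([.5966,-.0865,.03],83.9)
E
```

```text
at [ 0.4422 -0.0015  0.0036] t 7.7 w 0.0341 shift units [-8.14 -3.39 -1.32]
yaw 83.77 tiltz [0. 0.] turn units -0.001
```

Emit:
jog_arm([
  [0,0,0,0,0,0],
  [0,0,0,0,0,0],
  [0,0,0,0,0,0],
  [0,0,-0.5,0,0,0],
  [0,0,-0.8,0,0,0],
  [0,0,-0.8,0,0,0],
  [0,0,-0.9,0,0,0],
])

```text
t: 8.57
eef_pos: [0.4421, -0.0015, 0.0646]
ee_rot: [[-0.994, 0.109, 0.0], [0.109, 0.994, -0.0], [-0.0, -0.0, -1.0]]
ft_force: [-0.2, -0.3, -0.0]
width: 0.0277
grasp_force: 30.0
```

Emit:
jog_arm([
  [-0.9,-0.37,0,0,0,0],
  [-0.9,-0.37,0,0,0,0],
  [-0.9,-0.38,0,0,0,0],
  [-0.9,-0.38,0,0,0,0],
  [-0.9,-0.38,0,0,0,0],
  [-0.9,-0.38,0,0,0,0],
  [-0.9,-0.38,0,0,0,0],
  [-0.9,-0.38,0,0,0,0],
  [-0.94,-0.37,0,0,0,0],
  [0,0,0,0,0,0],
  [0,0,0,0,0,0],
])

```text
t: 9.95
eef_pos: [0.5958, -0.0865, 0.0629]
ee_rot: [[-0.994, 0.109, -0.002], [0.109, 0.994, 0.0], [0.002, 0.0, -1.0]]
ft_force: [-0.2, 0.5, 0.1]
width: 0.0277
grasp_force: 30.0
```

```bash
python3 - <<'E'
from h import *
c=arm.get_calibration("wrist");im=arm.get_image("wrist")[:,:,::-1]
cv2.imwrite("pics/w3.png",cv2.resize(im[140:380,160:480],(800,600),interpolation=cv2.INTER_CUBIC))
goto([.5966,-.0865,.03],83.9);print(arm.state()["grasp_force"])
for P in ([.5966,-.0865,.067],[.5966,-.0865,.014]): print(((proj(c,np.array(P))-[160,140])*2.5).round(0))
E
```

```text
at [ 0.5958 -0.0864  0.0631] t 10.0 w 0.0278 shift units [-0.05 -0.    1.65]
yaw 83.76 tiltz [-0.0015  0.0003] turn units -0.001
29.999914169311523
[396. 279.]
[395. 204.]
```

View pics/w3.png

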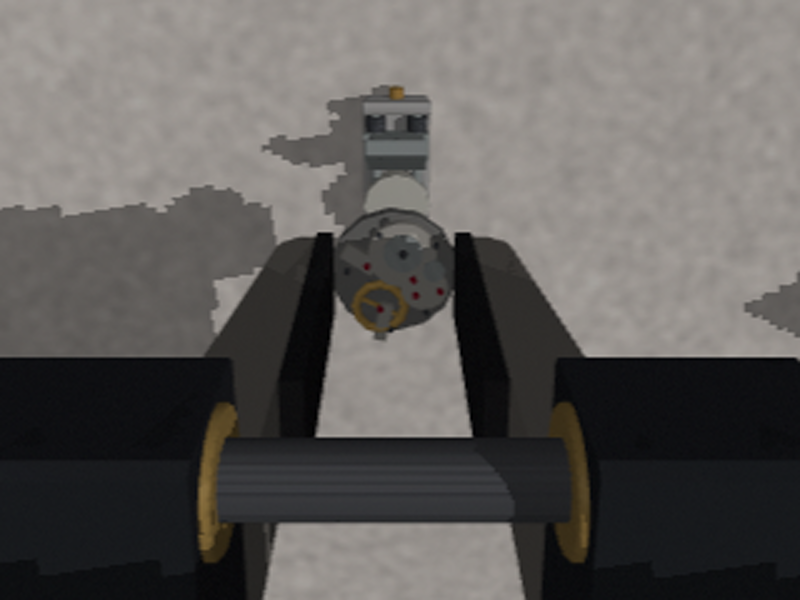

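The movement is held square and centred over the small holder: disc at (394,270), bed around (397,204). Next I press it down.

Emit:
jog_arm([
  [-0.04,0,0.5,0,0,0],
  [0,0,0.5,0,0,0],
  [0,0,0.4,0,0,0],
  [0,0,0.2,0,0,0],
  [0,0,0.2,0,0,0],
  [0,0,0.1,0,0,0],
  [0,0,0.1,0,0,0],
  [0,0,0.1,0,0,0],
])

```text
t: 11.0
eef_pos: [0.5976, -0.0867, 0.0216]
ee_rot: [[-0.994, 0.109, 0.0], [0.109, 0.994, -0.0], [-0.0, 0.0, -1.0]]
ft_force: [-0.6, 0.8, 0.3]
width: 0.0276
grasp_force: 30.0
```

Emit:
jog_arm([
  [0,0,0.1,0,0,0],
  [0,0,0.08,0,0,0],
  [0,0,0,0,0,0],
])

```text
t: 11.38
eef_pos: [0.5973, -0.0866, 0.0177]
ee_rot: [[-0.994, 0.109, -0.0], [0.109, 0.994, 0.0], [0.0, -0.0, -1.0]]
ft_force: [-0.3, -1.0, -1.1]
width: 0.0282
grasp_force: 30.0
```

Emit:
jog_arm([
  [0,0,0.08,0,0,0],
  [0,0,0.07,0,0,0],
  [0,0,0,0,0,0],
  [0,0,0,0,0,0],
])

```text
t: 11.88
eef_pos: [0.5976, -0.0867, 0.0172]
ee_rot: [[-0.994, 0.108, 0.0], [0.108, 0.994, -0.0], [-0.0, -0.0, -1.0]]
ft_force: [-8.2, 1.5, 24.5]
width: 0.028
grasp_force: 30.0
```

```bash
python3 - <<'E'
from h import *
c=arm.get_calibration("wrist");im=arm.get_image("wrist")[:,:,::-1]
cv2.imwrite("pics/w4.png",cv2.resize(im[140:300,220:420],(800,600),interpolation=cv2.INTER_CUBIC))
s=arm.state();print(s["ft_force"],s["eef_pos"],s["width"])
E
```

```text
[-8.59339571  1.20206262 24.23854975] [ 0.597584   -0.08665529  0.01720322] 0.028076176374133104
```

View pics/w4.png

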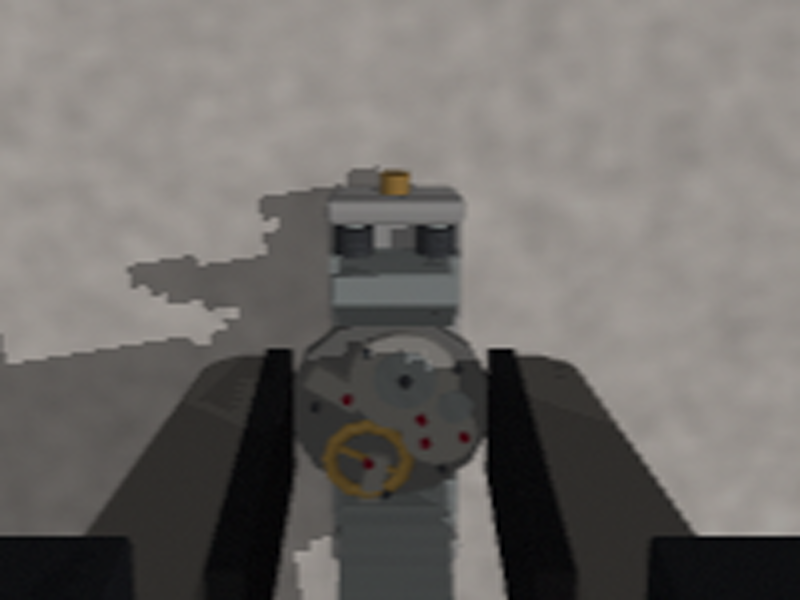

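It is seated on the bed: 24 N of resistance at tip height 17.2 mm, disc square between the jaws. Next I ease off, open, lift, and look towards the gilt movement.

Emit:
jog_arm([
  [0,0,-0.06,0,0,0],
  [0,0,0,0,0,0],
])

```text
t: 12.18
eef_pos: [0.5975, -0.0866, 0.0174]
ee_rot: [[-0.994, 0.109, 0.0], [0.109, 0.994, -0.0], [-0.0, -0.0, -1.0]]
ft_force: [-5.1, 0.3, 13.6]
width: 0.0279
grasp_force: 30.0
```

Emit:
jog_arm([
  [0,0,0,0,0,0],
  [0,0,0,0,0,0],
  [0,0,0,0,0,0],
  [0,0,0,0,0,0],
  [0,0,-0.4,0,0,0],
  [0,0,-0.8,0,0,0],
  [0,0,-0.9,0,0,0],
  [0,0,-0.9,0,0,0],
  [0,0,-0.9,0,0,0],
  [0,0,-0.9,0,0,0],
  [0,0,0,0,0,0],
], fingers=1)

```text
t: 13.55
eef_pos: [0.5986, -0.0868, 0.1141]
ee_rot: [[-0.994, 0.109, 0.003], [0.109, 0.994, -0.0], [-0.003, -0.0, -1.0]]
ft_force: [-0.7, 0.0, -1.3]
width: 0.0918
grasp_force: 0.0
```

```bash
python3 - <<'E'
from h import *
c=arm.get_calibration("wrist");im=arm.get_image("wrist")[:,:,::-1]
cv2.imwrite("pics/w5.png",cv2.resize(im[80:320,160:480],(800,600),interpolation=cv2.INTER_CUBIC))
print(((proj(c,np.array([.5966,-.0865,.021]))-[160,80])*2.5).round(0))
goto([.3629,-.2893,.12],54.9)
E
```

```text
[395. 304.]
at [ 0.5979 -0.0867  0.1129] t 13.6 w 0.092 shift units [ 10.58 -11.35  -0.37]
yaw 83.77 tiltz [ 0.0014 -0.0002] turn units 0.241
```

View pics/w5.png

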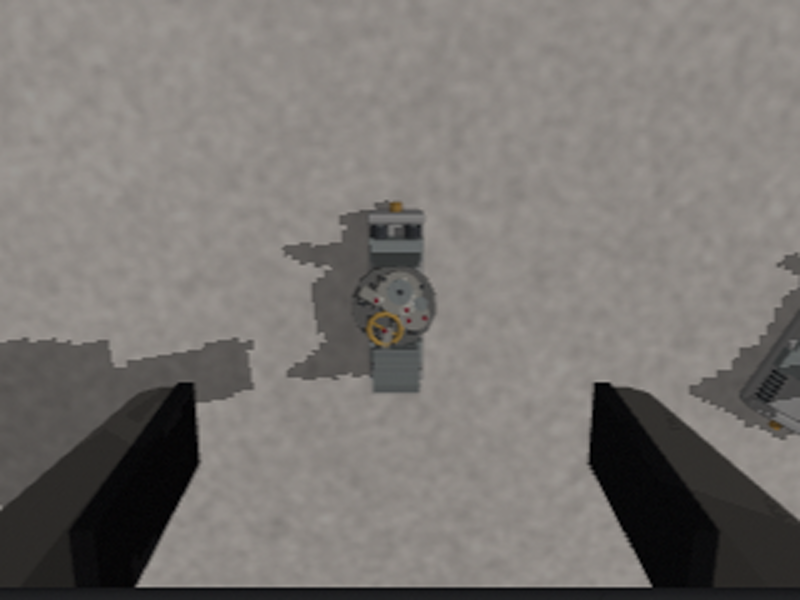

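The small movement is seated and centred at (394,305), as predicted. Now to the gilt one.

Emit:
jog_arm([
  [0.88,-0.945,0,0,0,0],
  [0.88,-0.945,0,0,0,0],
  [0.88,-0.945,0,0,0,0],
  [0.88,-0.945,0,0,0,0],
  [0.88,-0.945,0,0,0,0],
  [0.88,-0.945,0,0,0,0],
  [0.88,-0.945,0,0,0,0],
  [0.88,-0.945,0,0,0,0],
  [0.88,-0.945,0,0,0,0],
  [0.88,-0.945,0,0,0,0],
  [0.88,-0.945,0,0,0,0],
  [0.9,-0.945,0,0,0,0],
  [0,0,0,0,0,0.08],
  [0,0,0,0,0,0.08],
  [0,0,0,0,0,0.081],
  [0,0,0,0,0,0],
  [0,0,0,0,0,0],
])

```text
t: 15.72
eef_pos: [0.3618, -0.2893, 0.1122]
ee_rot: [[-0.819, 0.573, -0.0], [0.573, 0.819, 0.0], [0.0, -0.0, -1.0]]
ft_force: [-0.2, 0.4, 0.1]
width: 0.0921
grasp_force: 0.0
```

```bash
python3 - <<'E'
from h import *
c=arm.get_calibration("wrist");im=arm.get_image("wrist")[:,:,::-1].copy();cv2.imwrite("pics/w6.png",im)
h=cv2.cvtColor(im,cv2.COLOR_BGR2HSV);m=cv2.inRange(h,(12,110,50),(35,255,255));m[270:]=0
m=cv2.morphologyEx(m,cv2.MORPH_CLOSE,np.ones((9,9)))
k=max(cv2.findContours(m,0,2)[0],key=cv2.contourArea);(x,y),r=cv2.minEnclosingCircle(k);print(x,y,r,cv2.contourArea(k),cv2.boundingRect(k))
P=ray(c,(x,y),.008);print(P,"diam",2*r/315.3*np.linalg.norm(P-c["world_from_camera"][:3,3]))
goto([P[0],P[1],.0035],54.9)
E
```

```text
319.5 194.0 23.900936126708984 1586.5 (296, 173, 47, 45)
[ 0.35765069 -0.28435562  0.008     ] diam 0.043127144254690435
at [ 0.362  -0.2893  0.1122] t 15.78 w 0.0918 shift units [0.32 0.07 5.43]
yaw 55.0 tiltz [-0.0001  0.    ] turn units 0.001
```

Emit:
jog_arm([
  [0.15,0.03,0.8,0,0,0],
  [0.15,0.04,0.9,0,0,0],
  [0,0,0.9,0,0,0],
  [0,0,0.9,0,0,0],
  [0,0,0,0,0,0],
])

```text
t: 16.4
eef_pos: [0.3575, -0.2839, 0.0413]
ee_rot: [[-0.819, 0.574, -0.002], [0.574, 0.819, 0.002], [0.003, 0.0, -1.0]]
ft_force: [0.2, -0.7, 0.3]
width: 0.0919
grasp_force: 0.0
```

```bash
python3 - <<'E'
from h import *
c=arm.get_calibration("wrist");im=arm.get_image("wrist")[:,:,::-1].copy()
h=cv2.cvtColor(im,cv2.COLOR_BGR2HSV);m=cv2.inRange(h,(12,110,50),(35,255,255));m[290:]=0
m=cv2.morphologyEx(m,cv2.MORPH_CLOSE,np.ones((9,9)))
k=max(cv2.findContours(m,0,2)[0],key=cv2.contourArea);(x,y),r=cv2.minEnclosingCircle(k);print(x,y,r,cv2.boundingRect(k))
P=ray(c,(x,y),.006);print(P,"diam",2*r/315.3*np.linalg.norm(P-c["world_from_camera"][:3,3]))
goto([P[0],P[1],.0035],54.9)
E
```

```text
317.1702880859375 227.5316619873047 30.661945343017578 (287, 200, 61, 58)
[ 0.35766738 -0.2846284   0.006     ] diam 0.042895832661797306
at [ 0.358  -0.2843  0.042 ] t 16.45 w 0.0919 shift units [ 0.   -0.02  1.92]
yaw 54.93 tiltz [-0.001   0.0008] turn units 0.000
```

Both readings agree, so I'll grip it.

Emit:
jog_arm([
  [0,0,0.8,0,0,0],
  [0,0,0.8,0,0,0],
  [0,0,0.32,0,0,0],
  [0,0,0,0,0,0],
])

```text
t: 16.95
eef_pos: [0.3585, -0.2846, 0.0041]
ee_rot: [[-0.818, 0.575, 0.0], [0.575, 0.818, -0.0], [-0.0, -0.0, -1.0]]
ft_force: [-0.3, 0.1, -0.3]
width: 0.0919
grasp_force: 0.0
```

Emit:
jog_arm([
  [0,0,0,0,0,0],
  [0,0,0,0,0,0],
  [0,0,0,0,0,0],
  [0,0,0,0,0,0],
  [0,0,0,0,0,0],
  [0,0,0,0,0,0],
  [0,0,0,0,0,0],
  [0,0,0,0,0,0],
  [0,0,-0.5,0,0,0],
  [0,0,-0.9,0,0,0],
  [0,0,-0.9,0,0,0],
  [0,0,-0.9,0,0,0],
  [0,0,-0.9,0,0,0],
  [0,0,0,0,0,0],
], fingers=-1)

```text
t: 18.7
eef_pos: [0.3592, -0.2852, 0.0872]
ee_rot: [[-0.818, 0.576, 0.002], [0.576, 0.818, -0.002], [-0.003, -0.0, -1.0]]
ft_force: [-0.0, -0.4, 0.1]
width: 0.0412
grasp_force: 30.0
```

```bash
python3 - <<'E'
from h import *
goto([.6244,.0797,.06],54.9)
E
```

```text
at [ 0.3592 -0.2852  0.0872] t 18.7 w 0.0412 shift units [-0.33 22.55  1.36]
yaw 54.85 tiltz [ 0.0023 -0.0019] turn units -0.000
```

Emit:
jog_arm([
  [0,0.98,0,0,0,0],
  [0,0.98,0,0,0,0],
  [0,0.98,0,0,0,0],
  [0,0.98,0,0,0,0],
  [0,0.98,0,0,0,0],
  [0,0.98,0,0,0,0],
  [0,0.98,0,0,0,0],
  [0,0.98,0,0,0,0],
  [0,0.98,0,0,0,0],
  [0,0.98,0,0,0,0],
  [0,0.98,0,0,0,0],
  [0,0.98,0,0,0,0],
  [0,0.98,0,0,0,0],
  [0,0.98,0,0,0,0],
  [0,0.98,0,0,0,0],
  [0,0.98,0,0,0,0],
  [0,0.98,0,0,0,0],
  [0,0.98,0,0,0,0],
  [0,0.98,0,0,0,0],
  [0,0.98,0,0,0,0],
])

```text
t: 21.2
eef_pos: [0.5848, 0.037, 0.0857]
ee_rot: [[-0.818, 0.576, -0.0], [0.576, 0.818, -0.0], [0.0, -0.0, -1.0]]
ft_force: [-0.1, -0.9, 0.2]
width: 0.0411
grasp_force: 30.0
```

Emit:
jog_arm([
  [-0.11,0.98,0,0,0,0],
  [-0.11,0.98,0,0,0,0],
  [-0.11,0.99,0.5,0,0,0],
  [0,0,0.6,0,0,0],
  [0,0,0,0,0,0],
  [0,0,0,0,0,0],
  [0,0,0,0,0,0],
])

```text
t: 22.08
eef_pos: [0.6234, 0.08, 0.0641]
ee_rot: [[-0.817, 0.576, 0.0], [0.576, 0.817, -0.0], [-0.0, 0.0, -1.0]]
ft_force: [-0.2, 0.3, -0.9]
width: 0.0412
grasp_force: 30.0
```

```bash
python3 - <<'E'
from h import *
c=arm.get_calibration("wrist");im=arm.get_image("wrist")[:,:,::-1]
cv2.imwrite("pics/w7.png",cv2.resize(im[100:300,190:457],(800,600),interpolation=cv2.INTER_CUBIC))
goto([.6244,.0797,.018],54.9)
for P in ([.6244,.0797,.073],[.6244,.0797,.014]): print(((proj(c,np.array(P))-[190,100])*3).round(0))
E
```

```text
at [0.6235 0.0801 0.0642] t 22.12 w 0.0414 shift units [-0.05  0.01  2.31]
yaw 54.82 tiltz [0.0005 0.    ] turn units -0.001
[386. 466.]
[385. 363.]
```

View pics/w7.png

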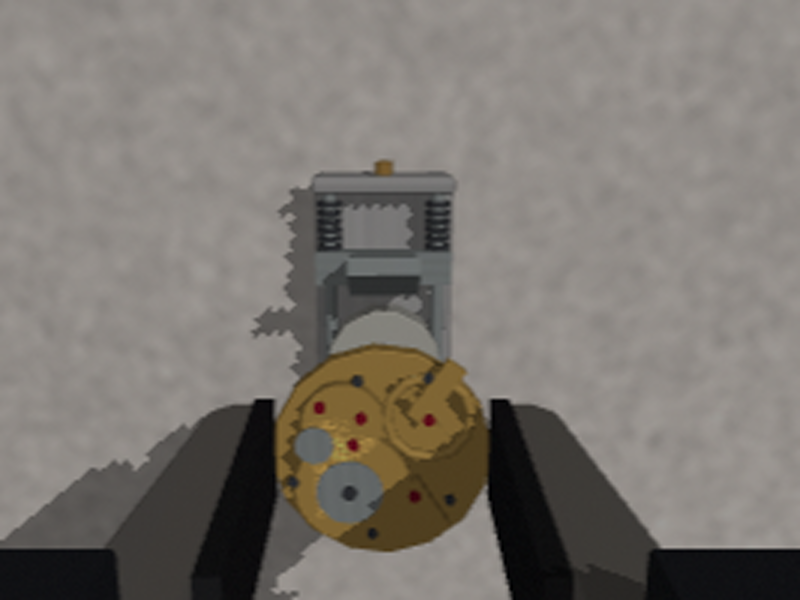

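The gilt disc is square and centred at (382,450), aligned with the large holder's axis at column 385. Pressing down.

Emit:
jog_arm([
  [-0.03,0,0.5,0,0,0],
  [0,0,0.5,0,0,0],
  [0,0,0.4,0,0,0],
  [0,0,0.2,0,0,0],
  [0,0,0.2,0,0,0],
  [0,0,0.1,0,0,0],
  [0,0,0.1,0,0,0],
  [0,0,0.1,0,0,0],
  [0,0,0.1,0,0,0],
  [0,0,0.1,0,0,0],
  [0,0,0,0,0,0],
])

```text
t: 23.5
eef_pos: [0.624, 0.08, 0.0178]
ee_rot: [[-0.818, 0.576, 0.0], [0.576, 0.818, -0.0], [-0.0, 0.0, -1.0]]
ft_force: [-1.0, -1.1, 2.2]
width: 0.0414
grasp_force: 30.0
```

Emit:
jog_arm([
  [0,0,0.06,0,0,0],
  [0,0,0,0,0,0],
  [0,0,0,0,0,0],
])

```text
t: 23.88
eef_pos: [0.6241, 0.0801, 0.0177]
ee_rot: [[-0.818, 0.576, 0.0], [0.576, 0.818, -0.0], [-0.0, 0.0, -1.0]]
ft_force: [-4.1, -0.8, 12.6]
width: 0.0414
grasp_force: 30.0
```

Emit:
jog_arm([
  [0,0,-0.04,0,0,0],
  [0,0,0,0,0,0],
])

```text
t: 24.12
eef_pos: [0.624, 0.0801, 0.0178]
ee_rot: [[-0.818, 0.576, 0.0], [0.576, 0.818, -0.0], [-0.0, 0.0, -1.0]]
ft_force: [-2.4, -0.1, 7.3]
width: 0.041
grasp_force: 30.0
```

Emit:
jog_arm([
  [0,0,0,0,0,0],
  [0,0,0,0,0,0],
  [0,0,0,0,0,0],
  [0,0,0,0,0,0],
  [0,0,-0.4,0,0,0],
  [0,0,-0.8,0,0,0],
  [0,0,-0.9,0,0,0],
  [0,0,-0.9,0,0,0],
  [0,0,-0.9,0,0,0],
  [0,0,-0.9,0,0,0],
  [0,0,-0.9,0,0,0],
  [0,0,-0.9,0,0,0],
  [0,0,0,0,0,0],
], fingers=1)

```text
t: 25.75
eef_pos: [0.625, 0.0802, 0.1512]
ee_rot: [[-0.818, 0.576, 0.003], [0.576, 0.818, 0.0], [-0.002, 0.002, -1.0]]
ft_force: [1.2, -0.2, -0.3]
width: 0.0917
grasp_force: 0.0
```

```bash
python3 - <<'E'
from h import *
c=arm.get_calibration("wrist");im=arm.get_image("wrist")[:,:,::-1]
cv2.imwrite("pics/w8.png",im)
print(proj(c,np.array([.6244,.0797,.022])))
goto([.564,.321,.15],83.9)
E
```

```text
[316.59411479 193.51637676]
at [0.6243 0.0801 0.15  ] t 25.8 w 0.0918 shift units [ 9.4   8.11 -0.  ]
yaw 54.85 tiltz [0.0011 0.0001] turn units -0.242
```

View pics/w8.png

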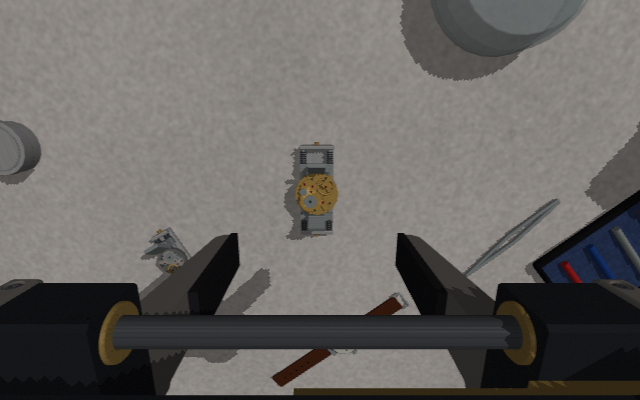

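The large movement is seated at (316,194), as predicted. On to the large cover.

Emit:
jog_arm([
  [0.94,0.81,-0.1,0,0,0],
  [0.94,0.81,-0.1,0,0,0],
  [0.94,0.81,-0.1,0,0,0],
  [0.94,0.81,-0.1,0,0,0],
  [0.94,0.81,-0.1,0,0,0],
  [0.94,0.81,-0.1,0,0,0],
  [0.94,0.81,-0.1,0,0,0],
  [0.94,0.81,-0.1,0,0,0],
  [0.94,0.81,-0.1,0,0,0],
  [0.94,0.81,-0.1,0,0,0],
  [0,0,0,0,0,0],
  [0,0,0,0,0,0],
])

```text
t: 27.3
eef_pos: [0.5634, 0.3204, 0.1689]
ee_rot: [[-0.818, 0.575, -0.001], [0.575, 0.818, -0.001], [0.0, -0.001, -1.0]]
ft_force: [0.1, -0.2, 0.5]
width: 0.0918
grasp_force: 0.0
```

```bash
python3 - <<'E'
from h import *
np.save("c9.npy",arm.get_calibration("wrist"),allow_pickle=True);c=arm.get_calibration("wrist");im=arm.get_image("wrist")[:,:,::-1]
cv2.imwrite("pics/w9.png",im)
print(proj(c,np.array([.564,.321,.076])));goto([.564,.321,.15])
E
```

```text
[318.80689969 204.25411432]
at [0.5635 0.3201 0.169 ] t 27.35 w 0.0918 shift units [0.   0.05 0.95]
yaw 54.84 tiltz [-0.0005 -0.0006]
```

View pics/w9.png

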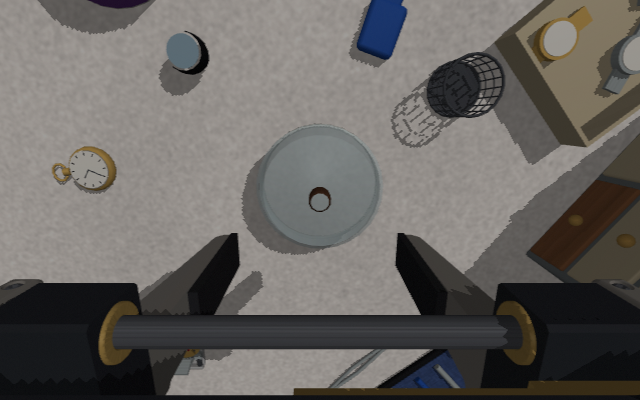

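The knob top is at (320,201), about 2 mm from the prediction. Going down to grip it.

Emit:
jog_arm([
  [0.1,0.08,0.8,0,0,0],
  [0,0,0.9,0,0,0],
  [0,0,0.9,0,0,0],
  [0,0,0.9,0,0,0],
  [0,0,0.8,0,0,0],
  [0,0,0.6,0,0,0],
  [0,0,0.4,0,0,0],
  [0,0,0.2,0,0,0],
  [0,0,0,0,0,0],
])

```text
t: 28.48
eef_pos: [0.5629, 0.3233, 0.0594]
ee_rot: [[-0.818, 0.576, 0.0], [0.576, 0.818, 0.0], [-0.0, 0.0, -1.0]]
ft_force: [0.2, -0.6, -0.7]
width: 0.0922
grasp_force: 0.0
```

Emit:
jog_arm([
  [0,0,0,0,0,0],
  [0,0,0,0,0,0],
  [0,0,0,0,0,0],
  [0,0,0,0,0,0],
  [0,0,0,0,0,0],
  [0,0,0,0,0,0],
  [0,0,0,0,0,0],
  [0,0,0,0,0,0],
  [0,0,0,0,0,0],
  [0,0,0,0,0,0],
], fingers=-1)

```text
t: 29.72
eef_pos: [0.5628, 0.3232, 0.0594]
ee_rot: [[-0.818, 0.576, 0.0], [0.576, 0.818, -0.0], [-0.0, -0.0, -1.0]]
ft_force: [0.0, -0.9, -0.2]
width: 0.0187
grasp_force: 30.0
```

Gripped: opening 18.7 mm on the 20 mm knob. Lifting 80 mm.

Emit:
jog_arm([
  [0,0,-0.4,0,0,0],
  [0,0,-0.6,0,0,0],
  [0,0,-0.7,0,0,0],
  [0,0,-0.7,0,0,0],
  [0,0,-0.7,0,0,0],
  [0,0,-0.6,0,0,0],
  [0,0,-0.3,0,0,0],
  [0,0,0,0,0,0],
])

```text
t: 30.72
eef_pos: [0.563, 0.3233, 0.1398]
ee_rot: [[-0.818, 0.576, 0.001], [0.576, 0.818, 0.0], [-0.0, 0.001, -1.0]]
ft_force: [-0.5, -0.1, -0.6]
width: 0.019
grasp_force: 30.0
```

```bash
python3 - <<'E'
from h import *
goto([.6242,.0800,.14]);print(arm.state()["grasp_force"],arm.state()["ft_force"])
E
```

```text
at [0.563  0.3233 0.1398] t 30.73 w 0.019 shift units [-9.51 -8.18 -0.01]
yaw 54.85 tiltz [0.0005 0.0003] 
29.99975061742589 [-0.54588311 -0.12579622 -0.62624372]
```

Emit:
jog_arm([
  [-0.4,-0.34,0,0,0,0],
  [-0.7,-0.6,0,0,0,0],
  [-0.8,-0.69,0,0,0,0],
  [-0.8,-0.69,0,0,0,0],
  [-0.8,-0.69,0,0,0,0],
  [-0.8,-0.69,0,0,0,0],
  [-0.8,-0.69,0,0,0,0],
  [-0.8,-0.69,0,0,0,0],
  [-0.8,-0.69,0,0,0,0],
  [-0.8,-0.69,0,0,0,0],
  [-0.8,-0.69,0,0,0,0],
  [-0.7,-0.6,0,0,0,0],
  [-0.4,-0.34,0,0,0,0],
  [-0.1,-0.09,0,0,0,0],
  [0,0,0,0,0,0],
  [0,0,0,0,0,0],
])

```text
t: 32.72
eef_pos: [0.6238, 0.0806, 0.1394]
ee_rot: [[-0.818, 0.575, -0.0], [0.575, 0.818, 0.0], [0.0, 0.0, -1.0]]
ft_force: [-0.5, -0.2, -1.0]
width: 0.0189
grasp_force: 30.0
```

```bash
python3 - <<'E'
from h import *
cv2.imwrite("pics/s2.png",arm.get_image("scene")[40:340,200:600,::-1])
goto([.6242,.0800,.0594])
E
```

```text
at [0.6238 0.0806 0.1394] t 32.77 w 0.0185 shift units [-0.03 -0.02  4.  ]
yaw 54.88 tiltz [-0.0001  0.0001]
```

View pics/s2.png

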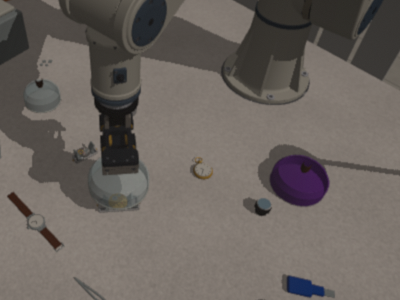

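The cover hangs level over the large holder, around (118,182) in the crop. Lowering slowly.

Emit:
jog_arm([
  [0,0,0.3,0,0,0],
  [0,0,0.4,0,0,0],
  [0,0,0.4,0,0,0],
  [0,0,0.4,0,0,0],
  [0,0,0.4,0,0,0],
  [0,0,0.4,0,0,0],
  [0,0,0.4,0,0,0],
  [0,0,0.4,0,0,0],
  [0,0,0.3,0,0,0],
  [0,0,0.2,0,0,0],
  [0,0,0.15,0,0,0],
  [0,0,0.1,0,0,0],
  [0,0,0.06,0,0,0],
  [0,0,0.04,0,0,0],
  [0,0,0,0,0,0],
  [0,0,0,0,0,0],
])

```text
t: 34.78
eef_pos: [0.624, 0.0801, 0.0605]
ee_rot: [[-0.818, 0.576, 0.0], [0.576, 0.818, 0.0], [-0.0, 0.0, -1.0]]
ft_force: [-0.6, 0.3, -1.7]
width: 0.0186
grasp_force: 30.0
```

Emit:
jog_arm([
  [0,0,0.04,0,0,0],
  [0,0,0.03,0,0,0],
  [0,0,0,0,0,0],
  [0,0,0,0,0,0],
])

```text
t: 35.28
eef_pos: [0.624, 0.0801, 0.0593]
ee_rot: [[-0.818, 0.576, 0.0], [0.576, 0.818, 0.0], [-0.0, 0.0, -1.0]]
ft_force: [-0.7, 0.1, 5.2]
width: 0.0186
grasp_force: 30.0
```

The rim is on the table (5 N at the original grip height). Release, rise, and on to the small cover.

Emit:
jog_arm([
  [0,0,0,0,0,0],
  [0,0,0,0,0,0],
  [0,0,0,0,0,0],
  [0,0,0,0,0,0],
  [0,0,0,0,0,0],
  [0,0,0,0,0,0],
  [0,0,-0.4,0,0,0],
  [0,0,-0.8,0,0,0],
  [0,0,-0.9,0,0,0],
  [0,0,-0.9,0,0,0],
  [0,0,-0.9,0,0,0],
  [0,0,-0.9,0,0,0],
  [0,0,-0.7,0,0,0],
  [0,0,0,0,0,0],
], fingers=1)

```text
t: 37.02
eef_pos: [0.6247, 0.0802, 0.1703]
ee_rot: [[-0.818, 0.576, 0.002], [0.576, 0.818, 0.0], [-0.002, 0.001, -1.0]]
ft_force: [0.2, 0.1, -0.0]
width: 0.0918
grasp_force: 0.0
```

```bash
python3 - <<'E'
from h import *
goto([.567,-.322,.169])
E
```

```text
at [0.6247 0.0802 0.1703] t 37.02 w 0.0918 shift units [ -9.22 -18.1    0.06]
yaw 54.85 tiltz [0.0021 0.0002]
```

Emit:
jog_arm([
  [-0.485,-0.95,0,0,0,0],
  [-0.485,-0.95,0,0,0,0],
  [-0.485,-0.95,0,0,0,0],
  [-0.485,-0.95,0,0,0,0],
  [-0.485,-0.95,0,0,0,0],
  [-0.485,-0.95,0,0,0,0],
  [-0.485,-0.95,0,0,0,0],
  [-0.485,-0.95,0,0,0,0],
  [-0.485,-0.95,0,0,0,0],
  [-0.485,-0.95,0,0,0,0],
  [-0.485,-0.95,0,0,0,0],
  [-0.485,-0.95,0,0,0,0],
  [-0.485,-0.95,0,0,0,0],
  [-0.485,-0.95,0,0,0,0],
  [-0.485,-0.95,0,0,0,0],
  [-0.485,-0.95,0,0,0,0],
  [-0.485,-0.95,0,0,0,0],
  [-0.485,-0.95,0,0,0,0],
  [-0.485,-0.95,0,0,0,0],
  [0,0,0,0,0,0],
])

```text
t: 39.52
eef_pos: [0.5665, -0.3228, 0.1689]
ee_rot: [[-0.817, 0.577, 0.0], [0.577, 0.817, -0.0], [-0.0, -0.0, -1.0]]
ft_force: [0.4, 0.2, 0.1]
width: 0.0917
grasp_force: 0.0
```

Emit:
jog_arm([
  [0,0,0,0,0,0],
  [0,0,0,0,0,0],
])

```text
t: 39.78
eef_pos: [0.5669, -0.3205, 0.169]
ee_rot: [[-0.818, 0.575, -0.0], [0.575, 0.818, 0.0], [0.0, 0.0, -1.0]]
ft_force: [0.2, 0.4, -0.4]
width: 0.0917
grasp_force: 0.0
```

```bash
python3 - <<'E'
from h import *
c=arm.get_calibration("wrist");im=arm.get_image("wrist")[:,:,::-1]
cv2.imwrite("pics/w10.png",cv2.resize(im[110:290,200:440],(800,600),interpolation=cv2.INTER_CUBIC))
s=arm.state();print((proj(c,np.r_[s["eef_pos"][:2],.076])-[200,110])*800/240);goto([.567,-.322,.0594])
E
```

```text
[392.33560996 313.56192159]
at [ 0.5669 -0.3205  0.169 ] t 39.83 w 0.0916 shift units [-0.05 -0.06  5.48]
yaw 54.9 tiltz [-0.0001  0.0002]
```

View pics/w10.png

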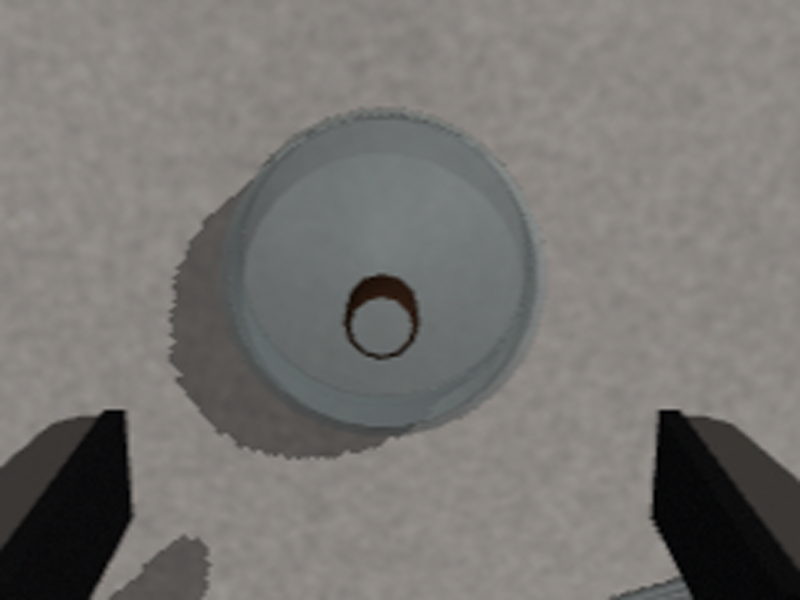

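The knob is at (382,327) against (392,313) for the tool axis, so I need about 3 mm along -x and 2.5 mm along -y of the tool.

Emit:
jog_arm([
  [-0.16,-0.12,0.8,0,0,0],
  [0,0,0.9,0,0,0],
  [0,0,0.9,0,0,0],
  [0,0,0.9,0,0,0],
  [0,0,0.8,0,0,0],
  [0,0,0.6,0,0,0],
  [0,0,0.4,0,0,0],
  [0,0,0.18,0,0,0],
  [0,0,0,0,0,0],
])

```text
t: 40.95
eef_pos: [0.5681, -0.325, 0.0595]
ee_rot: [[-0.818, 0.576, 0.0], [0.576, 0.818, -0.0], [-0.0, -0.0, -1.0]]
ft_force: [-0.6, 0.7, -0.3]
width: 0.0916
grasp_force: 0.0
```

Emit:
jog_arm([
  [0,0,0,0,0,0],
  [0,0,0,0,0,0],
  [0,0,0,0,0,0],
  [0,0,0,0,0,0],
  [0,0,0,0,0,0],
  [0,0,0,0,0,0],
  [0,0,0,0,0,0],
  [0,0,0,0,0,0],
  [0,0,0,0,0,0],
  [0,0,0,0,0,0],
], fingers=-1)

```text
t: 42.2
eef_pos: [0.568, -0.325, 0.0593]
ee_rot: [[-0.818, 0.576, -0.0], [0.576, 0.818, 0.0], [0.0, -0.0, -1.0]]
ft_force: [0.8, -0.1, -0.9]
width: 0.019
grasp_force: 30.0
```

Emit:
jog_arm([
  [0,0,-0.4,0,0,0],
  [0,0,-0.6,0,0,0],
  [0,0,-0.7,0,0,0],
  [0,0,-0.7,0,0,0],
  [0,0,-0.7,0,0,0],
  [0,0,-0.6,0,0,0],
  [0,0,-0.3,0,0,0],
  [0,0,0,0,0,0],
  [0,0,0,0,0,0],
])

```text
t: 43.32
eef_pos: [0.5677, -0.3248, 0.1388]
ee_rot: [[-0.818, 0.576, -0.001], [0.576, 0.818, 0.0], [0.001, -0.0, -1.0]]
ft_force: [-0.7, 0.2, -1.5]
width: 0.0187
grasp_force: 30.0
```

```bash
python3 - <<'E'
from h import *
goto([.5970,-.0866,.14]);print(arm.state()["grasp_force"])
E
```

```text
at [ 0.5677 -0.3248  0.1388] t 43.33 w 0.0187 shift units [ 5.66 10.58 -0.05]
yaw 54.85 tiltz [-0.0008  0.0004] 
29.99980211199727
```

Emit:
jog_arm([
  [0.23,0.44,0,0,0,0],
  [0.47,0.88,0,0,0,0],
  [0.47,0.88,0,0,0,0],
  [0.47,0.88,0,0,0,0],
  [0.47,0.88,0,0,0,0],
  [0.47,0.88,0,0,0,0],
  [0.47,0.88,0,0,0,0],
  [0.47,0.88,0,0,0,0],
  [0.47,0.88,0,0,0,0],
  [0.47,0.88,0,0,0,0],
  [0.47,0.88,0,0,0,0],
  [0.47,0.88,0,0,0,0],
  [0.26,0.46,0,0,0,0],
  [0,0,0,0,0,0],
  [0,0,0,0,0,0],
  [0,0,0,0,0,0],
])

```text
t: 45.32
eef_pos: [0.5972, -0.0874, 0.1394]
ee_rot: [[-0.817, 0.576, -0.0], [0.576, 0.817, -0.0], [-0.0, -0.0, -1.0]]
ft_force: [0.2, -0.9, -0.2]
width: 0.019
grasp_force: 30.0
```

```bash
python3 - <<'E'
from h import *
goto([.5970,-.0866,.0594])
E
```

```text
at [ 0.5972 -0.0874  0.1394] t 45.33 w 0.019 shift units [0.03 0.03 4.  ]
yaw 54.81 tiltz [-0.     -0.0002]
```

Emit:
jog_arm([
  [0.03,0.03,0.3,0,0,0],
  [0,0,0.4,0,0,0],
  [0,0,0.4,0,0,0],
  [0,0,0.4,0,0,0],
  [0,0,0.4,0,0,0],
  [0,0,0.4,0,0,0],
  [0,0,0.4,0,0,0],
  [0,0,0.4,0,0,0],
  [0,0,0.3,0,0,0],
  [0,0,0.2,0,0,0],
  [0,0,0.15,0,0,0],
  [0,0,0.1,0,0,0],
  [0,0,0.06,0,0,0],
  [0,0,0.05,0,0,0],
  [0,0,0,0,0,0],
  [0,0,0,0,0,0],
])

```text
t: 47.32
eef_pos: [0.5973, -0.086, 0.0603]
ee_rot: [[-0.818, 0.576, 0.0], [0.576, 0.818, -0.0], [-0.0, 0.0, -1.0]]
ft_force: [-0.0, -0.1, -1.0]
width: 0.0188
grasp_force: 30.0
```

Emit:
jog_arm([
  [0,0,0.03,0,0,0],
  [0,0,0.03,0,0,0],
  [0,0,0,0,0,0],
  [0,0,0,0,0,0],
])

```text
t: 47.82
eef_pos: [0.5972, -0.086, 0.0593]
ee_rot: [[-0.818, 0.576, 0.0], [0.576, 0.818, -0.0], [-0.0, 0.0, -1.0]]
ft_force: [-2.5, -0.6, 4.5]
width: 0.0188
grasp_force: 30.0
```

Down. Release, lift, back off for a final look.

Emit:
jog_arm([
  [0,0,0,0,0,0],
  [0,0,0,0,0,0],
  [0,0,0,0,0,0],
  [0,0,0,0,0,0],
  [0,0,0,0,0,0],
  [0,0,0,0,0,0],
  [0,0,-0.4,0,0,0],
  [0,0,-0.8,0,0,0],
  [0,0,-0.9,0,0,0],
  [0,0,-0.9,0,0,0],
  [0,0,-0.9,0,0,0],
  [0,0,-0.9,0,0,0],
  [0.9,0,-0.9,0,0,0],
  [0.9,0,-0.9,0,0,0],
  [0.9,0,-0.9,0,0,0],
  [0.9,0,-0.5,0,0,0],
  [0.9,0,0,0,0,0],
  [0,0,0,0,0,0],
  [0,0,0,0,0,0],
], fingers=1)

```text
t: 50.2
eef_pos: [0.5236, -0.0342, 0.2186]
ee_rot: [[-0.818, 0.575, -0.0], [0.575, 0.818, -0.0], [0.0, -0.0, -1.0]]
ft_force: [0.1, -0.1, 0.3]
width: 0.0918
grasp_force: 0.0
```

```bash
python3 - <<'E'
from h import *
c=arm.get_calibration("wrist");im=arm.get_image("wrist")[:,:,::-1];cv2.imwrite("pics/w11.png",im)
print(proj(c,np.array([.597,-.0865,.076])),proj(c,np.array([.6243,.08,.076])),arm.state()["t"],arm.state()["grasp_force"])
E
```

```text
[317.13396744 270.4457167 ] [463.3247684  206.30065529] 50.25 0.0
```

View pics/w11.png

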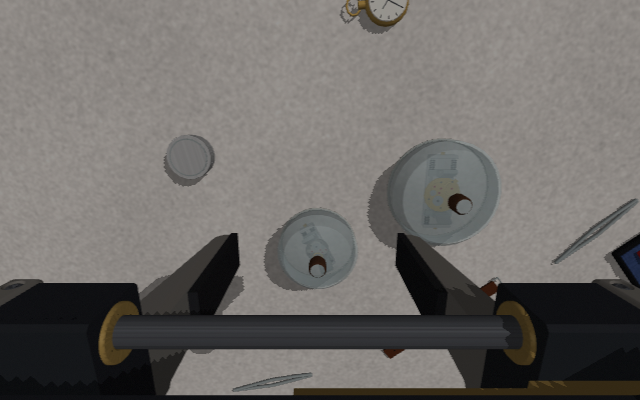

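Both covers stand upright over their holders with the movements visible inside. The knobs are at (317,268) and (464,205), within about 2 px of the targets. Handing in.

```bash
python3 -c "
from rig import arm
print(arm.close_job())"
```

```text
the job is handed in; nothing more can be done
None
```

Both movements are pressed down flat in their matching holders, each under its own glass cover lowered gently onto the table. The four bystander pieces were not touched, and the job was handed in at about 50 s (no verdict came back).

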